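Hang the loop scraper up in the tool cabinet

ROBOT

A 6-joint arm with a two-finger parallel gripper is mounted at the origin on the work surface. World frame = base frame: x ahead of the robot, y to its left, z up, the work surface at z = 0. Lengths are in m, angles in rad, forces in N, time in s.
With the tool pointing down it reaches from about 0.325 to 0.85 m from the base axis. Payload 15.5 kg.
Tool frame: the origin (TCP) lies midway between the tips of the shut fingers; the grasp point (between the pads) lies 19 mm behind it; z points along the fingers, y is the line along which they close (so a half turn about z gives the same grasp; the last joint's range is limited). The gripper opens to 91 mm and grips with 3 to 60 N. Pads are 32 mm wide; open, the fingers measure 118 mm over their backs; the gripper's body (76 mm by 178 mm) begins 60 mm behind the grasp point.
Start: joints at [1.159, 0.494, 1.345, -0, 1.302, -0.096], TCP at [0.195, 0.594, 0.214] pointing down, gripper open.
Joint ranges: [-2.91, 2.91], [-0.82, 2.16], [0.22, 2.67], [-1.22, 4.37], [0.12, 2.79], [-3.08, 3.08]. Speed limits (rad/s): [1.89, 1.89, 2.57, 3.01, 3.01, 3.01].

INTERFACE

Orientations are given as a rotation vector (axis times angle).
In Python, from workcell import env gives the robot as it stands.
- The arm moves only by the tool play_rows, never from a script. Its arguments are lists of equal length, an entry for each row: "fingers": the opening, from 0 (shut) to 1 (fully open); "xyz": the shift along the tool's x, y, z in m, a list of three; "spin": the turn about the tool's z in rad. A call has 1 to 20 rows; each row shifts and turns the commanded pose from where the row before left it, along the tool's axes as they then stand; what a row does not reach is not made up. A row lasts 1/8 s, in which the tool goes at most 62.5 mm and 10.7 degrees, less where a joint would pass 70% of its speed; a pose out of reach is approached as far as the arm can. A call is refused whole if a number of a shift passes 0.0625 or a number of a turn 0.188, either way. A call with a gripper value outside its range is refused whole. The fingers move at their own pace and stop on an object; "force" is the grip in N (left out, the last holds). Time passes only in rows, so rows that do not move let the fingers close. It gives the time, the measured TCP pose, the force, the opening and the grip force at its end, in the units of the state.
- env.get_state(): the state, without advancing time (a new reading comes with each control period).
- env.camera(name): name is "side" or "top" or "wrist"; returns a dict with "img" (420x560x3 uint8, red, green, blue), "fx", "fy", "cx", "cy" (pixels), "T" (4x4, takes a point from camera to world coordinates). Camera axes: x right, y down, z forward; pixel columns grow to the right and rows downward; lengths in m; the calibration is good to about 2 mm. The wrist camera is an equidistant fisheye: a pixel r from the principal point sees the ray r / f radians off the axis. A picture is of the moment at which its call begins. There is no depth.
- env.close_job(): hands the job in; it is judged then, once.
The state is a dict: "time": time; "joint_pos": joint angles; "qvel": joint speeds; "tau": joint torques, N m; "eef_pos": TCP position; "orientation": TCP orientation; "ft_force": force on the tool from outside, world axes, zero at the start; "wrist_torque": the same for the moment, N m; "gripper_width": finger opening in m; "finger_force": force on a finger pad.
Only numpy, scipy, OpenCV 4.12 (cv2) and the standard library are available. Lean on these libraries where they do the work, as an engineer would, in place of code of your own. Each camera call takes 0.05 s, during which the arm holds its last target. There are 200 camera calls.

TASK

Put the loop scraper away in the low tool cabinet: slide the clear door open, hang the scraper by its wire loop on the hook inside so that it hangs freely with the handle down, then slide the door fully shut. Leave the other things on the bench where they are.

Things in the scene. Friction and masses are not known exactly. Their poses are not given: they have to be found in the camera images.
- cabinet: Low fixed plywood cabinet on the bench, 180 deep (x), 440 wide (y), 278 high. Origin: centre of its underside; the front faces its -x (front plane x = -90 mm). Walls and floor 12 mm. Clear roof, underside 270 mm up. Back open but for two rails, front faces at x = +35 (196-214 mm up, carries the hook) and +44 (45-75 mm up). The door shuts the right half (-y); the left is open.
- fascia (a point): Lower front edge of the plywood fascia that hangs from the roof's front edge (10 mm thick, from 270 down to 230 mm above the bench, over the full width), at the middle of the right half. The front opening below it is 12 to 230 mm high, just lower than the hook's tip.
- door (a joint): Sliding door: clear pane 206 wide x 214 high x 6 mm with aluminium edging, at the cabinet's front, below the fascia and flush with it. 0 = shut (covers the right half), grows in m as it slides to the cabinet's +y, 0.2 = fully open (covers the left half). May start ajar by up to 30 mm. About 1.5 N of friction; stays where left.
- door_handle (a point): Middle of the door's upright steel bar handle: a round bar 12 mm thick, 62 mm high (150 to 212 mm above the bench), its axis 45 mm in front of the pane, joined to the pane at both ends; 70 mm to the cabinet's +y of the pane's centre. Axes as the cabinet's.
- hook: Dark steel hook fixed on the front face of the upper rail, in the right half, at differing places along the rail. Origin: on the shank's axis where it leaves the rail, 205 mm above the bench. The round shank, 8 mm thick, runs level 50 mm towards the cabinet's front (-x of the hook), then turns straight up, ending 26 mm above the axis. Axes as the cabinet's.
- hook_seat (a point): On the shank's axis, halfway along the shank (25 mm in front of the rail). Axes as the cabinet's.
- hook_tip (a point): Top of the hook's upturned end, 26 mm above and 50 mm in front of the hook's origin, 75 mm behind the cabinet's front plane.
- scraper: Loop scraper, 200 mm, about 0.16 kg, lying flat: wooden handle 135 x 26 wide x 22 thick (x -55 to +80 mm), 16 mm ferrule, at its +x end a flat round wire loop (7 mm wire, 36 mm clear inside, 50 outside) level at half the handle's thickness. Origin: on the underside mid-width, a good grip 120 mm from the loop's centre. x points to the loop, z up. Balance point 30 mm loopward of it.
- scraper_loop (a point): Centre of the scraper's wire loop, 11 mm above the scraper's underside. Hung, it lies about 14 mm below the hook shank's axis.
- bottle: White plastic bottle, 48 mm across, 130 mm high, standing right of the bench. Bystander. Origin: centre of its underside.
- pot: White plastic pot, 84 mm across, 65 mm high, beyond the scraper on the right. Bystander. Origin: centre of its underside.
- chisel: Screwdriver-like straight tool, 190 mm long, lying along x, handle to its -x, left of the scraper. Bystander.
- brush: Brush 180 mm long, lying on the bench nearer the robot than the scraper. Bystander.
- jar: Amber jar, 60 mm across, 90 mm high, on the cabinet's floor in its left half. Bystander. Origin: centre of its underside.
- nodule: Reddish brown stone, 110 mm across, 50 mm high, on the bench in front of the cabinet. Bystander. Origin: centre of its underside.
- matrix: Tan block of rock matrix 110 x 80 x 35 mm, on the bench at the left. Bystander. Origin: centre of its underside.

How it is judged:
By the outcome, as a careful person would: the job done as asked, in the order asked, and still so for the second after the job is handed in, with the robot touching nothing.
It also fails if it takes over 72 s, if anything falls off the work surface, if the arm or the gripper's body presses on something with over 40 N, if the wrist force passes 120 N, or if a joint passes its speed limit or range.

## Working session

There is one attempt and no reset: what is moved stays moved. The work goes in short steps, Python scripts to look and compute and a tool call to move; the robot and the scene stay as the last step left them, time stands still between calls to the robot, and variables do not carry over. Pictures are saved under pics/ and viewed, at most 10 in all, crops included, and the job is handed in when it is done.

Besides the shell and the picture viewer there is one more tool, called after "Call:" by a JSON object that holds its "fn" and its "kwargs". play_rows: Moves the arm, as the interface text tells. Its arguments: {"type":"object","properties":{"fingers":{"type":"array","items":{"type":"number"}},"xyz":{"type":"array","items":{"type":"array","items":{"type":"number"}}},"spin":{"type":"array","items":{"type":"number"}},"force":{"type":"number"}},"required":["fingers","xyz","spin"]}

```bash
mkdir -p pics; ls; python3 - <<'E'
from workcell import env
import cv2,numpy as np
s=env.get_state();print({k:np.round(v,3).tolist() for k,v in s.items()})
for n in("top","side"):
    c=env.camera(n);cv2.imwrite(f"pics/{n}0.png",cv2.resize(c["img"][:,:,::-1],(800,600),interpolation=cv2.INTER_CUBIC))
    print(n,c["fx"],c["fy"],c["cx"],c["cy"],np.round(c["T"],4).tolist())
E
```

```text
pics
{'time': 0.0, 'joint_pos': [1.159, 0.494, 1.346, -0.0, 1.303, -0.095], 'qvel': [0.001, 0.001, 0.0, -0.001, 0.0, -0.0], 'tau': [0.002, -87.882, -38.186, 0.071, 0.053, -0.0], 'eef_pos': [0.195, 0.594, 0.213], 'orientation': [-0.495, -3.102, 0.002], 'ft_force': [0.384, -1.407, 0.357], 'wrist_torque': [-0.019, -0.003, 0.009], 'finger_force': 0.0, 'gripper_width': 0.091}
top 400.60127594761184 400.60127594761184 279.1376253291371 207.7817755492801 [[0.0294, -0.9929, 0.1157, 0.4192], [-0.9996, -0.0295, 0.0002, -0.0698], [0.0033, -0.1156, -0.9933, 1.2804], [0.0, 0.0, 0.0, 1.0]]
side 495.6710901281934 495.6710901281934 282.49179888992916 216.5627948144051 [[0.8056, -0.3762, 0.4578, -0.0538], [-0.5923, -0.4901, 0.6395, -0.8968], [-0.0162, -0.7863, -0.6177, 0.9704], [0.0, 0.0, 0.0, 1.0]]
```

View pics/top0.png

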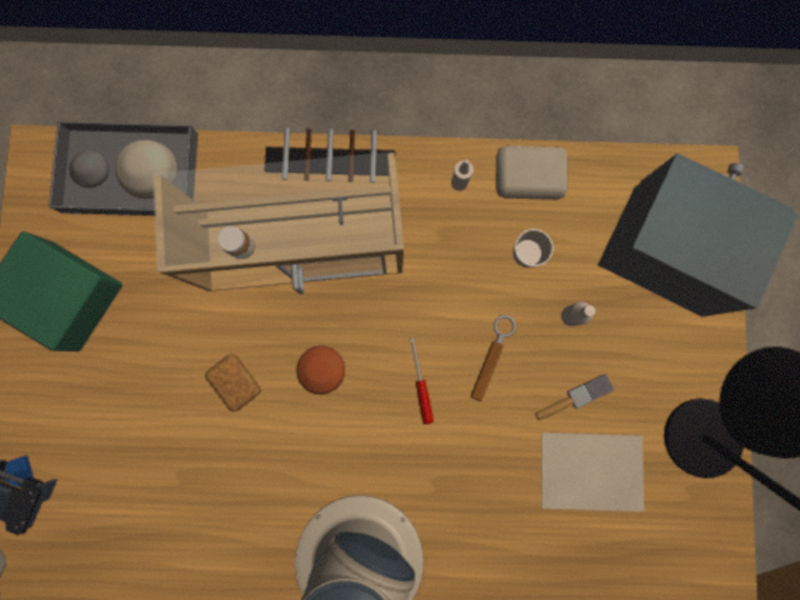

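View pics/side0.png

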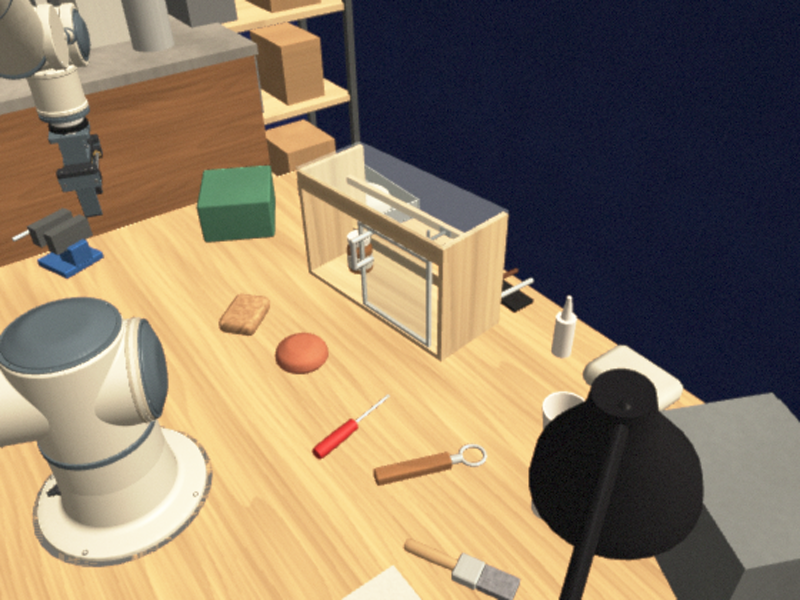

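Top view: cabinet roof corners near (162,273), (403,250), (396,152), (153,172). The hook is at (340,200–222), the door bar at (298,278), the scraper loop at (504,326) and its handle end at (478,399). I'll enlarge these.

```bash
cat > h.py <<'E'
import numpy as np,cv2
from workcell import env
from scipy.spatial.transform import Rotation as R
def ray(c,u,v):
    x,y=(u-c["cx"])/c["fx"],(v-c["cy"])/c["fy"]
    return c["T"][:3,3],c["T"][:3,:3]@np.array([x,y,1.])
def onz(c,u,v,z):
    o,d=ray(c,u,v);return o+d*(z-o[2])/d[2]
def proj(c,p):
    q=c["T"][:3,:3].T@(np.array(p)-c["T"][:3,3]);return c["fx"]*q[0]/q[2]+c["cx"],c["fy"]*q[1]/q[2]+c["cy"]
def crop(c,u0,v0,w,h,k): return cv2.resize(c["img"][v0:v0+h,u0:u0+w,::-1],None,fx=k,fy=k,interpolation=cv2.INTER_CUBIC)
E
python3 - <<'E'
from h import *
t=env.camera("top");s=env.camera("side")
cv2.imwrite("pics/a.png",crop(t,100,95,200,120,4))
a=crop(t,325,215,50,72,8)[:576];b=crop(s,245,150,57,96,6)
b=crop(s,200,95,57*1,0+96,6) if 0 else crop(s,240,140,65,96,6)
cv2.imwrite("pics/b.png",np.hstack([a,b]))
E
```

```text
(no output)
```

View pics/a.png

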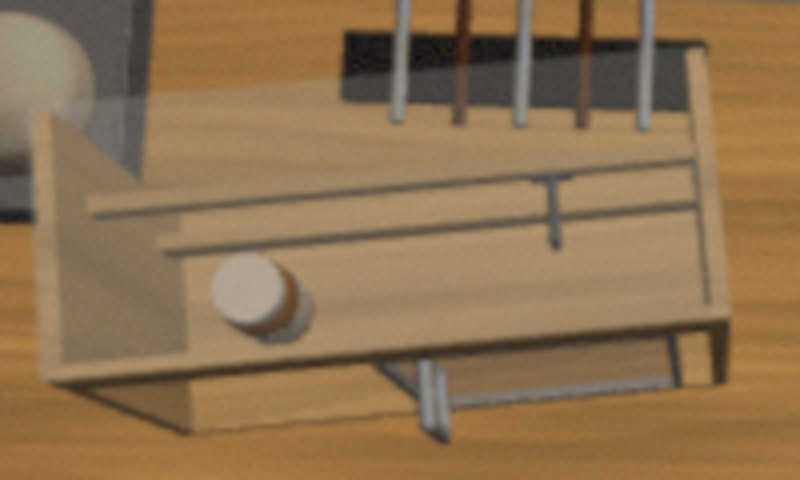

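View pics/b.png

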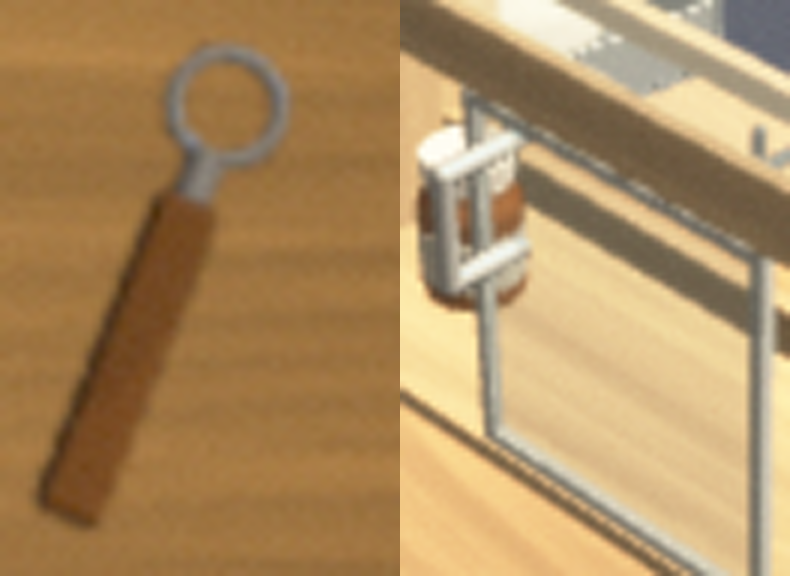

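Crop a shows the cabinet roof corners at (45,384), (728,318), (705,46) and (35,110), the hook from (552,178) to its tip at (556,245), and the bar top near (428,430). Crop b shows the loop centre at (228,104), the handle end at (70,508), the hook tip from the side at (760,130), and the bar from (443,172) to (452,285).

```bash
cat > fit.py <<'E'
from h import *
from scipy.optimize import least_squares
t=env.camera("top");s=env.camera("side")
A=lambda X,Y:(100+X/4,95+Y/4)
S=lambda X,Y:(X*.7,Y*.7)
B=lambda X,Y:(240+(X-400)/6,140+Y/6)
obs=lambda hy,d:[(t,A(45,384),(-.09,.22,.278)),(t,A(728,318),(-.09,-.22,.278)),(t,A(705,46),(.09,-.22,.278)),(t,A(35,110),(.09,.22,.278)),
(t,A(556,243),(-.015,hy,.231)),(t,A(552,178),(.035,hy,.205)),(t,A(428,430),(-.135,-.104+.070+d,.212)),
(s,S(299,175),(-.09,.22,.278)),(s,S(444,250),(-.09,-.22,.278)),(s,S(507,213),(.09,-.22,.278)),(s,S(441,357),(-.09,-.22,0)),
(s,B(760,130),(-.015,hy,.231)),(s,B(443,172),(-.135,-.034+d,.209)),(s,B(452,285),(-.135,-.034+d,.153))]
def W(p,q):
    c,n=np.cos(p[2]),np.sin(p[2]);return [p[0]+c*q[0]-n*q[1],p[1]+n*q[0]+c*q[1],q[2]]
def res(p): return np.ravel([np.array(proj(c,W(p,q)))-uv for c,uv,q in obs(p[3],p[4])])
r=least_squares(res,[.75,.1,0,-.1,0],loss="soft_l1")
print(np.round(r.x,4));print(np.round(res(r.x).reshape(-1,2),1).tolist())
p=r.x
for n,q in dict(tip=(-.015,p[3],.231),seat=(.01,p[3],.205),bar=(-.135,-.034+p[4],.181)).items():print(n,np.round(W(p,q),4))
C=lambda X,Y:(325+X/8,215+Y/8)
l=onz(t,*C(228,104),.011);e=onz(t,*C(70,508),.022);f=onz(t,*C(188,200),.022)
print(l,e,f,np.linalg.norm(l-e),"want .175",np.arctan2(*(l-e)[1::-1]))
print("side loop",onz(s,*S(473,456),.011),onz(s,*S(379,472),.015))
E
python3 fit.py
```

```text
[ 0.6836  0.15    0.1248 -0.1067  0.0225]
[[-0.4, -0.4], [2.0, -0.1], [1.1, 0.0], [-1.2, -0.5], [-0.1, -1.3], [0.3, -0.4], [1.1, 0.4], [-2.6, -5.4], [-0.3, -1.8], [1.4, -1.4], [0.0, 4.2], [-0.3, -0.5], [-1.4, 2.5], [-1.7, -0.0]]
tip [0.682  0.0423 0.231 ]
seat [0.7068 0.0454 0.205 ]
bar [0.5511 0.1217 0.181 ]
[ 0.50945302 -0.30733821  0.011     ] [ 0.35012692 -0.24527639  0.022     ] [ 0.47054624 -0.28989912  0.022     ] 0.1713402369351714 want .175 -0.37144545639824095
side loop [ 0.50913727 -0.30811516  0.011     ] [ 0.3575527  -0.24113293  0.015     ]
```

```bash
cat >> h.py <<'E'
P=np.array([.6836,.15,.1248]);HY=-.1067
def W(q):
    c,n=np.cos(P[2]),np.sin(P[2]);return np.array([P[0]+c*q[0]-n*q[1],P[1]+n*q[0]+c*q[1],q[2]])
def go(targets,line=None):
    """targets: world TCP list; line: wanted direction of tool x (mod pi)"""
    s=env.get_state();Rm=R.from_rotvec(s["orientation"]).as_matrix();yaw=np.arctan2(Rm[1,0],Rm[0,0])
    sp=0 if line is None else -((line-yaw+np.pi/2)%np.pi-np.pi/2)
    Rn=Rm@R.from_rotvec([0,0,sp]).as_matrix();p=s["eef_pos"]
    print("t",round(s["time"],2),"pos",np.round(p,4),"line",round(yaw,4),"tilt z",np.round(Rm[:,2],3),"spin",round(sp,4),"F",np.round(s["ft_force"],1),"w",round(s["gripper_width"],4),"q",np.round(s["joint_pos"],2))
    for q in targets:
        d=Rn.T@(np.array(q)-p);print(np.round(q,4),"-> tool shift",np.round(d,4),"norm",round(np.linalg.norm(d),3));p=np.array(q)
E
python3 - <<'E'
from h import *
by=-.034+.0225
a=W((-.142,by-.055,.24));b=a.copy();b[2]=.19
c=W((-.142,by-.0195+.1775,.19));d=W((-.16,by-.0195+.1775-.03,.19)); e=d.copy(); e[2]=.26
go([a,b,c,d,e],.1248)
E
```

```text
t 0.3 pos [0.1946 0.5938 0.2137] line 2.8248 tilt z [-0. -0. -1.] spin -0.4416 F [ 0.4 -0.6  0.7] w 0.0911 q [ 1.16  0.49  1.35  0.    1.3  -0.1 ]
[0.551  0.0663 0.24  ] -> tool shift [-0.2879 -0.5677 -0.0261] norm 0.637
[0.551  0.0663 0.19  ] -> tool shift [-0.    0.    0.05] norm 0.05
[0.5245 0.2777 0.19  ] -> tool shift [ 0.00e+00  2.13e-01 -1.00e-04] norm 0.213
[0.5103 0.2457 0.19  ] -> tool shift [ 0.018 -0.03   0.   ] norm 0.035
[0.5103 0.2457 0.26  ] -> tool shift [ 0.   -0.   -0.07] norm 0.07
```

Call:
{"fn": "play_rows", "kwargs": {"fingers": [0,0,0,0,0,0,0,0,0,0,0,0,0,0,0,0,0,0], "xyz": [[0,0,-0.009],[0,0,-0.009],[0,0,-0.008],[-0.0206,-0.0405,0],[-0.0206,-0.0405,0],[-0.0206,-0.0405,0],[-0.0206,-0.0405,0],[-0.0206,-0.0405,0],[-0.0206,-0.0405,0],[-0.0206,-0.0405,0],[-0.0206,-0.0405,0],[-0.0206,-0.0405,0],[-0.0206,-0.0405,0],[-0.0206,-0.0405,0],[-0.0206,-0.0405,0],[-0.0206,-0.0405,0],[-0.0206,-0.0405,0],[0,0,0]], "spin": [-0.147,-0.147,-0.1475,0,0,0,0,0,0,0,0,0,0,0,0,0,0,0], "force": 30}}

```text
time: 2.55
eef_pos: [0.5528, 0.0648, 0.2397]
orientation: [-0.191, 3.135, -0.001]
ft_force: [-0.3, 0.1, -0.2]
gripper_width: 0.0003
finger_force: 0.0
```

Call:
{"fn": "play_rows", "kwargs": {"fingers": [0,0,0,0,0,0,0,0,0,0,0,0], "xyz": [[0,0,0.025],[0,0,0.025],[0,0.015,0],[0,0.015,0],[0,0.015,0],[0,0.02,0],[0,0.02,0],[0,0.02,0],[0,0.02,0],[0,0.02,0],[0,0.02,0],[0,0,0]], "spin": [0,0,0,0,0,0,0,0,0,0,0,0]}}

```text
time: 4.05
eef_pos: [0.5304, 0.2324, 0.1897]
orientation: [0.198, -3.135, -0.0]
ft_force: [0.2, -0.1, 0.1]
gripper_width: 0.0004
finger_force: 0.0
```

```bash
python3 - <<'E'
from h import *
s=env.camera("side");cv2.imwrite("pics/c.png",crop(s,190,60,180,200,3))
E
```

```text
(no output)
```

View pics/c.png

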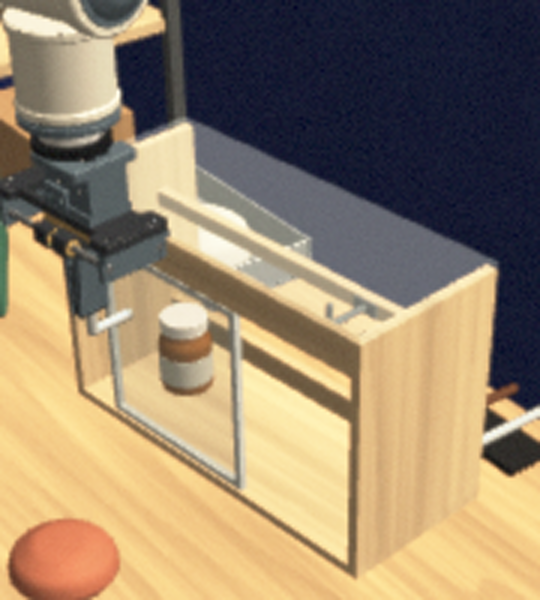

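The door is following: the bar is at (110,320), and its right edge at (238,480) is nearly halfway along the opening. I'll push the rest.

Call:
{"fn": "play_rows", "kwargs": {"fingers": [0,0,0,0,0,0], "xyz": [[0,0.012,0],[0,0.012,0],[0,0.012,0],[0,0.006,0],[0,0.004,0],[0,0,0]], "spin": [0,0,0,0,0,0]}}

```text
time: 4.85
eef_pos: [0.5252, 0.2768, 0.19]
orientation: [-0.196, 3.135, 0.0]
ft_force: [0.4, 0.5, 0.3]
gripper_width: 0.0002
finger_force: 0.0
```

Call:
{"fn": "play_rows", "kwargs": {"fingers": [0,0,0], "xyz": [[0,0.003,0],[0,0.003,0],[0,0,0]], "spin": [0,0,0]}}

```text
time: 5.22
eef_pos: [0.5244, 0.2827, 0.19]
orientation: [-0.196, 3.135, 0.0]
ft_force: [-1.1, -0.2, -0.4]
gripper_width: 0.0004
finger_force: 0.0
```

```bash
python3 - <<'E'
from h import *
# scraper
L=np.array([.5093,-.3077,0]);a=-.371;u=np.array([np.cos(a),np.sin(a),0])
T=np.array([.3501,-.2453,0]); print(T+.175*u)
g=L-.142*u
p=env.get_state()["eef_pos"]
w1=p+[-.012,-.03,0];w2=w1+[0,0,.07];w2[0]-=.03
g1=g.copy();g1[2]=.10;g2=g.copy();g2[2]=.004
go([w1,w2,g1,g2],None);go([w1,w2,g1,g2],a)
E
```

```text
[ 0.51319392 -0.30874583  0.        ]
t 5.22 pos [0.5244 0.2827 0.19  ] line -3.0168 tilt z [ 0.  0. -1.] spin 0 F [-1.1 -0.2 -0.4] w 0.0004 q [ 0.39  0.48  1.45  0.    1.21 -1.3 ]
[0.5124 0.2527 0.19  ] -> tool shift [ 0.0156 -0.0283 -0.    ] norm 0.032
[0.4824 0.2527 0.26  ] -> tool shift [ 0.0298  0.0037 -0.07  ] norm 0.076
[ 0.377  -0.2562  0.1   ] -> tool shift [ 0.168  -0.4919  0.1598] norm 0.544
[ 0.377  -0.2562  0.004 ] -> tool shift [ 0.    -0.     0.096] norm 0.096
t 5.22 pos [0.5244 0.2827 0.19  ] line -3.0168 tilt z [ 0.  0. -1.] spin 0.4958 F [-1.1 -0.2 -0.4] w 0.0004 q [ 0.39  0.48  1.45  0.    1.21 -1.3 ]
[0.5124 0.2527 0.19  ] -> tool shift [ 0.0003 -0.0323 -0.    ] norm 0.032
[0.4824 0.2527 0.26  ] -> tool shift [ 0.028  -0.0109 -0.07  ] norm 0.076
[ 0.377  -0.2562  0.1   ] -> tool shift [-0.0862 -0.5126  0.1598] norm 0.544
[ 0.377  -0.2562  0.004 ] -> tool shift [ 0.    -0.     0.096] norm 0.096
```

Call:
{"fn": "play_rows", "kwargs": {"fingers": [0,0,0,0,0,0,1,1,1,1,1,1,1,1,1,1,1,1,1,1], "xyz": [[0.008,-0.014,0],[0.008,-0.014,0],[0.03,0.004,-0.035],[0,0,-0.035],[0,0,0],[0,0,0],[0,0,0],[-0.0072,-0.0427,0],[-0.0072,-0.0427,0],[-0.0072,-0.0427,0],[-0.0072,-0.0427,0],[-0.0072,-0.0427,0],[-0.0072,-0.0427,0],[-0.0072,-0.0427,0],[-0.0072,-0.0427,0],[-0.0072,-0.0427,0.04],[-0.0072,-0.0427,0.04],[-0.0072,-0.0427,0.04],[-0.0072,-0.0427,0.04],[0,0,0]], "spin": [0,0,0,0,0.165,0.165,0.1655,0,0,0,0,0,0,0,0,0,0,0,0,0]}}

```text
time: 7.72
eef_pos: [0.3742, -0.2574, 0.0978]
orientation: [-0.584, -3.083, -0.003]
ft_force: [0.2, -0.0, 0.0]
gripper_width: 0.0914
finger_force: 0.0
```

```bash
python3 - <<'E'
from h import *
go([[.377,-.2562,.1],[.377,-.2562,.004]],-.371)
t=env.camera("top");s=env.camera("side");w=env.camera("wrist")
a=cv2.resize(w["img"][:,:,::-1],(400,300));
im=np.zeros((600,800,3),np.uint8);im[:300,:400]=a
im[:,400:]=crop(s,195,95,100,150,4)
im[300:,:400]=crop(t,315,200,80,60,5)
cv2.imwrite("pics/d.png",im)
E
```

```text
t 7.72 pos [ 0.3742 -0.2574  0.0978] line 2.7671 tilt z [-0.003  0.002 -1.   ] spin -0.0035 F [ 0.2 -0.   0. ] w 0.0914 q [-0.73  0.43  1.89 -0.    0.83 -1.93]
[ 0.377  -0.2562  0.1   ] -> tool shift [-0.0022  0.0021 -0.0022] norm 0.004
[ 0.377  -0.2562  0.004 ] -> tool shift [-0.0003 -0.0001  0.096 ] norm 0.096
```

View pics/d.png

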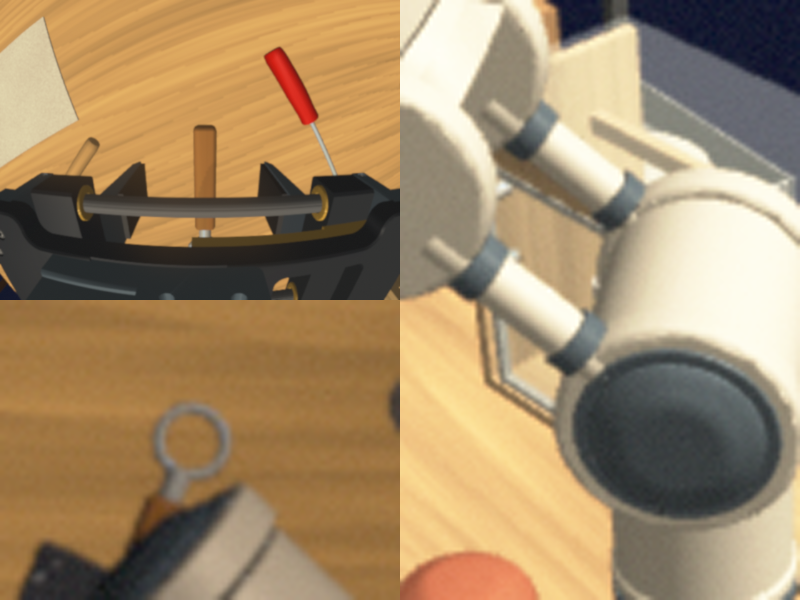

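The wrist view shows the handle centred between the fingers, at (205,180) with fingers at 140 and 265, and the axis aligned. I'll descend and grip.

Call:
{"fn": "play_rows", "kwargs": {"fingers": [0.7,0.7,0.7,0.7,0.7,0,0,0,0,0], "xyz": [[-0.002,0.002,0.02],[0,0,0.025],[0,0,0.025],[0,0,0.016],[0,0,0.0075],[0,0,0],[0,0,0],[0,0,0],[0,0,0],[0,0,0]], "spin": [0,0,0,0,0,0,0,0,0,0], "force": 40}}

```text
time: 9.12
eef_pos: [0.3793, -0.2549, 0.0067]
orientation: [0.579, 3.087, -0.0]
ft_force: [0.4, 0.3, 7.5]
gripper_width: 0.0259
finger_force: 40.0
```

Call:
{"fn": "play_rows", "kwargs": {"fingers": [0,0,0,0,0,0,0,0,0,0,0], "xyz": [[0,0,-0.01],[0,0,-0.02],[0,0,-0.04],[0,0,-0.04],[0,0,-0.04],[0,0,-0.04],[0,0,-0.04],[0,0,-0.04],[0,0,-0.04],[0,0,-0.02],[0,0,0]], "spin": [0,0,0,0,0,0,-0.12,-0.12,-0.13,-0.126,0]}}

```text
time: 10.5
eef_pos: [0.3793, -0.2549, 0.3378]
orientation: [-0.195, 3.134, -0.003]
ft_force: [0.8, -0.8, -1.7]
gripper_width: 0.0257
finger_force: 40.0
```

```bash
python3 - <<'E'
from h import *
a=W((-.175,HY,.33));b=W((-.175,HY,.288));c=W((-.175,HY,.235))
go([a,b,c],.1248)
E
```

```text
t 10.5 pos [ 0.3793 -0.2549  0.3378] line -3.017 tilt z [ 0.002 -0.002 -1.   ] spin -0.0003 F [ 0.8 -0.8 -1.7] w 0.0257 q [-0.72  0.14  1.54 -0.    1.46 -2.42]
[0.5232 0.0223 0.33  ] -> tool shift [-0.1774  0.2572  0.0076] norm 0.312
[0.5232 0.0223 0.288 ] -> tool shift [0.0001 0.0001 0.042 ] norm 0.042
[0.5232 0.0223 0.235 ] -> tool shift [0.0001 0.0001 0.053 ] norm 0.053
```

Call:
{"fn": "play_rows", "kwargs": {"fingers": [0,0,0,0,0,0,0,0,0,0,0,0,0,0,0,0,0,0,0,0], "xyz": [[-0.0222,0.0322,0.001],[-0.0222,0.0322,0.001],[-0.0222,0.0322,0.001],[-0.0222,0.0322,0.001],[-0.0222,0.0322,0.001],[-0.0222,0.0322,0.001],[-0.0222,0.0322,0.001],[-0.022,0.0322,0.001],[0,0,0.02],[0,0,0.015],[0,0,0],[0,0,0.005],[0,0,0.005],[0,0,0.005],[0,0,0.005],[0,0,0.005],[0,0,0.005],[0,0,0.005],[0,0,0],[0,0,0]], "spin": [0,0,0,0,0,0,0,0,0,0,0,0,0,0,0,0,0,0,0,0], "force": 15}}

```text
time: 13.0
eef_pos: [0.5229, 0.0231, 0.2583]
orientation: [0.197, -3.135, -0.0]
ft_force: [-0.2, 0.2, -1.9]
gripper_width: 0.0257
finger_force: 15.0
```

```bash
python3 - <<'E'
from h import *
go([])
s=env.camera("side");cv2.imwrite("pics/e.png",crop(s,210,50,190,150,4))
E
```

```text
t 13.0 pos [0.5229 0.0231 0.2583] line -3.0163 tilt z [-0.001  0.    -1.   ] spin 0 F [-0.2  0.2 -1.9] w 0.0257 q [-0.07  0.31  1.53  0.    1.31 -1.77]
```

View pics/e.png

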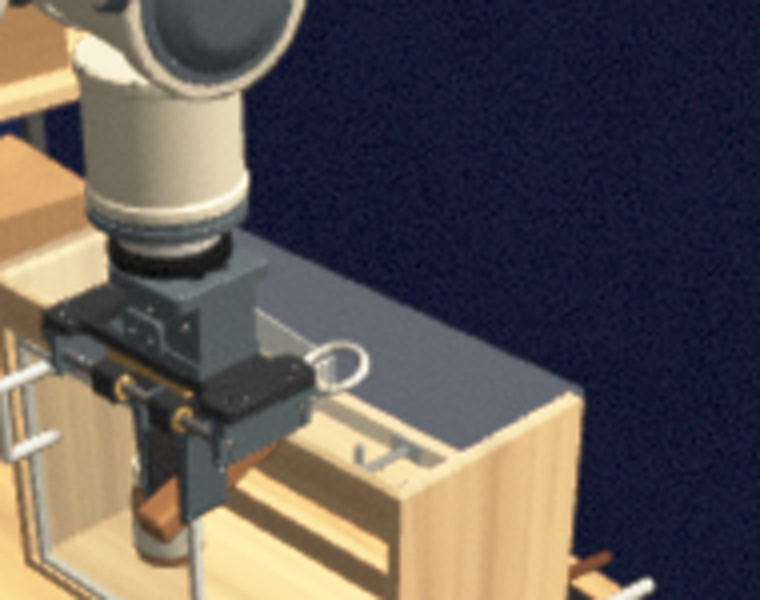

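The picture shows the scraper pivoting loop-up on the roof's front edge, with the loop at (343,367) and the tail at (160,525). I'll measure the tilt, then pivot further.

Call:
{"fn": "play_rows", "kwargs": {"fingers": [0,0,0,0,0,0,0,0], "xyz": [[0,0,0.005],[0,0,0.005],[0,0,0.005],[0,0,0.005],[0,0,0.002],[0,0,0],[0,0,0],[0,0,0]], "spin": [0,0,0,0,0,0,0,0]}}

```text
time: 14.05
eef_pos: [0.5228, 0.023, 0.2363]
orientation: [0.197, -3.135, -0.0]
ft_force: [0.1, 0.3, -3.0]
gripper_width: 0.0258
finger_force: 15.0
```

```bash
cat >> h.py <<'E'
def inplane(c,u,v,y):  # ray meets cabinet plane y_c=y -> (x_c,z)
    n=np.array([-np.sin(P[2]),np.cos(P[2]),0]);o,d=ray(c,u,v);w0=W((0,y,0))
    q=o+d*(n@(w0-o))/(n@d);ex=np.array([np.cos(P[2]),np.sin(P[2]),0]);return ex@(q-W((0,0,0))),q[2]
def cab(p):
    d=np.array(p)-[P[0],P[1],0];c,n=np.cos(P[2]),np.sin(P[2]);return np.array([c*d[0]+n*d[1],-n*d[0]+c*d[1],d[2]])
E
python3 - <<'E'
from h import *
go([]);e=cab(env.get_state()["eef_pos"]);print("tcp cab",e)
s=env.camera("side");cv2.imwrite("pics/f.png",crop(s,230,90,100,100,6))
print("earlier loop",inplane(s,295.75,141.75,e[1]))
for d in(.18,.19,.2):print(d,proj(s,W((-.087,-.207+d,.02))),proj(s,W((-.087,-.207+d,.12))))
print("loop pred",[proj(s,W((e[0]+.142*np.cos(a),e[1],e[2]+.0043+.142*np.sin(a)))) for a in(.4,.5,.6)])
E
```

```text
t 14.05 pos [0.5228 0.023  0.2363] line -3.0163 tilt z [-0.  0. -1.] spin 0 F [ 0.1  0.3 -3. ] w 0.0258 q [-0.07  0.33  1.56 -0.    1.25 -1.77]
tcp cab [-0.17533731 -0.10603596  0.2363425 ]
earlier loop (np.float64(-0.0300709230889246), np.float64(0.29897756087513205))
0.18 (np.float64(264.6337774785925), np.float64(218.63990698425476)) (np.float64(263.3368166532674), np.float64(192.21935675407747))
0.19 (np.float64(262.4833140513504), np.float64(217.21545244525032)) (np.float64(261.1014355522308), np.float64(190.8386678568155))
0.2 (np.float64(260.3489425405247), np.float64(215.80165709862746)) (np.float64(258.8834790824205), np.float64(189.46874132793081))
loop pred [(np.float64(291.93698074737637), np.float64(144.6354552067204)), (np.float64(290.26646911419704), np.float64(141.27780746414436)), (np.float64(288.2325541456314), np.float64(138.25358463361738))]
```

View pics/f.png

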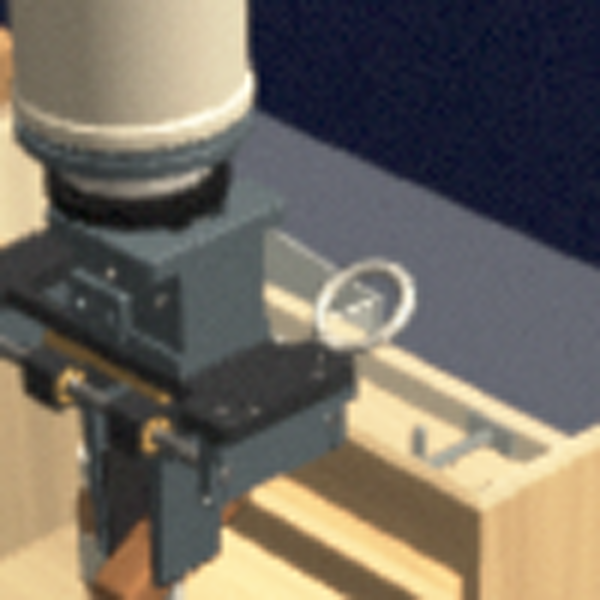

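The loop is centred at (365,303) in the crop, clearly tilted up. Next I'll compute the tilt and plan the insertion.

```bash
python3 - <<'E'
from h import *
s=env.camera("side");p=env.get_state()["eef_pos"];e=cab(p)
x,z=inplane(s,290.83,140.5,e[1]);dx,dz=x-e[0],z-e[2];print(x,z,dx,dz,np.hypot(dx,dz-.0043),np.degrees(np.arctan2(dz-.0043,dx)))
th=np.radians(29);dx,dz=.143*np.cos(th),.0043+.143*np.sin(th)
t=[]
back=W((-.255,HY,e[2]));t.append(back)
F=np.array([-.015-dx,HY,.246-dz]);print("final",F,"body front",F[0]+.038)
st=F-.09*np.array([np.cos(th),0,np.sin(th)])
t+=[W(st),W(F),W(F-[0,0,.043])]
go(t,.1248)
E
```

```text
-0.048623301774749286 0.31025489061191835 0.12662977947600806 0.07388608793158302 0.14448987744393874 28.789845516642707
final [-0.14007062 -0.1067      0.17237222] body front -0.10207061812093357
t 14.15 pos [0.5229 0.023  0.2364] line -3.0164 tilt z [-0.  0. -1.] spin 0.0004 F [-0.3  0.3 -1.4] w 0.0262 q [-0.07  0.33  1.56 -0.    1.25 -1.77]
[0.4439 0.0124 0.2364] -> tool shift [ 0.0797 -0.0006  0.    ] norm 0.08
[0.4798 0.0169 0.1287] -> tool shift [-0.0362 -0.      0.1076] norm 0.114
[0.5579 0.0267 0.1724] -> tool shift [-0.0787  0.     -0.0437] norm 0.09
[0.5579 0.0267 0.1294] -> tool shift [-0.    -0.     0.043] norm 0.043
```

Call:
{"fn": "play_rows", "kwargs": {"fingers": [0,0,0,0,0,0,0,0,0,0,0,0,0], "xyz": [[0,0,0],[0.02,0,0],[0.03,0,0],[0.0297,-0.0006,0],[0,0,0.03],[0,0,0.03],[0,0,0.03],[0,0,0.0176],[-0.018,0,0],[-0.0182,0,0],[-0.0187,0,-0.0104],[0,0,0],[0,0,0]], "spin": [0,0,0,0,0,0,0,0,0,0,0,0,0], "force": 45}}

```text
time: 15.78
eef_pos: [0.4976, 0.0192, 0.1389]
orientation: [0.197, -3.135, -0.0]
ft_force: [-0.4, 0.2, -1.2]
gripper_width: 0.0263
finger_force: 45.0
```

```bash
python3 - <<'E'
from h import *
p=env.get_state()["eef_pos"];e=cab(p);go([W((-.140,HY,.1724))],.1248);print(e)
s=env.camera("side");t=env.camera("top")
L=W((e[0]+.125,e[1],e[2]+.0736));print(proj(s,L),proj(t,L))
im=np.zeros((600,800,3),np.uint8);im[:,:400]=crop(s,230,100,80,120,5);im[:400,400:]=crop(t,210,110,80,80,5)
cv2.imwrite("pics/g.png",im)
E
```

```text
t 15.78 pos [0.4976 0.0192 0.1389] line -3.0163 tilt z [-0.001  0.    -1.   ] spin 0.0005 F [-0.4  0.2 -1.2] w 0.0263 q [-0.08  0.41  1.74 -0.    0.98 -1.78]
[0.558  0.0267 0.1724] -> tool shift [-0.0608 -0.0001 -0.0336] norm 0.069
[-0.20081455 -0.10658524  0.13886256]
(np.float64(284.13497275062815), np.float64(175.12753884051483)) (np.float64(241.43062601688328), np.float64(177.99218346278158))
```

View pics/g.png

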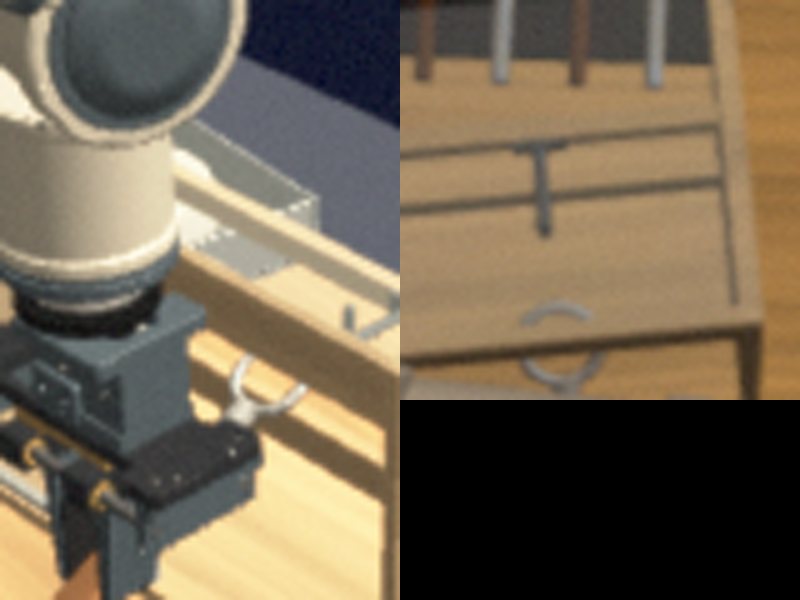

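The loop is under the fascia as predicted: side centre about (270,373) against (271,375), top centre (560,345) against (557,340). It lines up with the hook at (545,232), so I'll insert and lower.

Call:
{"fn": "play_rows", "kwargs": {"fingers": [0,0,0,0,0,0,0,0], "xyz": [[-0.01,0,-0.0055],[-0.01,0,-0.0055],[-0.01,0,-0.0055],[-0.01,0,-0.0055],[-0.0104,0,-0.006],[-0.0104,0,-0.0056],[0,0,0],[0,0,0]], "spin": [0,0,0,0,0,0,0,0]}}

```text
time: 16.88
eef_pos: [0.5584, 0.0269, 0.1726]
orientation: [0.197, -3.135, -0.0]
ft_force: [-0.2, 0.1, -1.5]
gripper_width: 0.0256
finger_force: 45.0
```

```bash
python3 - <<'E'
from h import *
p=env.get_state()["eef_pos"];e=cab(p);go([]);print(e)
s=env.camera("side");t=env.camera("top")
L=W((e[0]+.125,e[1],e[2]+.0736));print(proj(s,L),proj(t,L),proj(t,W((-.015,HY,.231))))
im=np.zeros((600,800,3),np.uint8);im[:,:400]=crop(s,270,130,50,75,8);im[:400,400:]=crop(t,220,120,50,50,8)
cv2.imwrite("pics/i.png",im)
E
```

```text
t 16.88 pos [0.5584 0.0269 0.1726] line -3.0163 tilt z [-0.001  0.    -1.   ] spin 0 F [-0.2  0.1 -1.5] w 0.0256 q [-0.06  0.45  1.56 -0.    1.13 -1.75]
[-0.13955481 -0.10658185  0.17255243]
(np.float64(299.8312934738106), np.float64(156.4812894417016)) (np.float64(238.31808998090793), np.float64(152.8326567418878)) (np.float64(238.9302044954699), np.float64(154.41543547460248))
```

View pics/i.png

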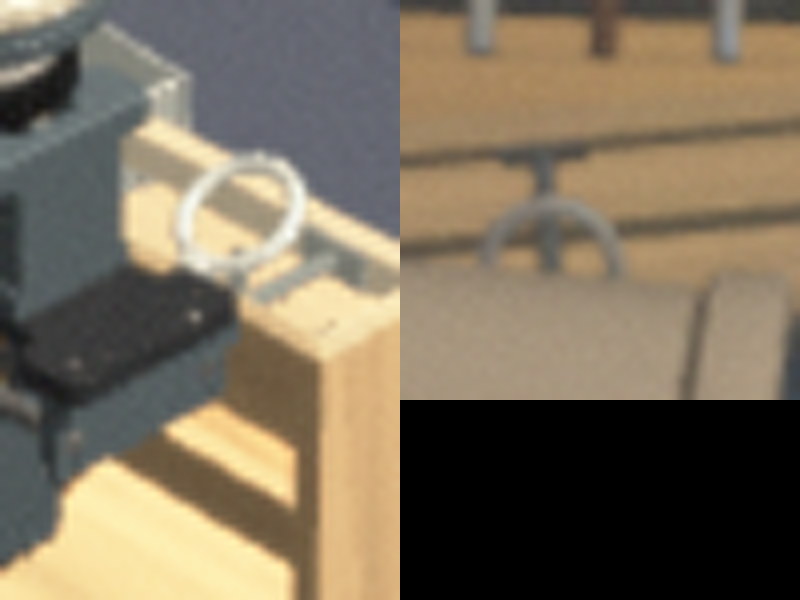

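The side view shows the hook tip at (237,247) inside the loop's ring (centre 243,210), and the top view has the loop centred on the hook. I'll lower it onto the shank.

Call:
{"fn": "play_rows", "kwargs": {"fingers": [0,0,0,0,0,0,0,0], "xyz": [[0,0,0.006],[0,0,0.007],[0,0,0.007],[0,0,0.007],[0,0,0.007],[0,0,0.004],[0,0,0],[0,0,0]], "spin": [0,0,0,0,0,0,0,0]}}

```text
time: 17.98
eef_pos: [0.559, 0.0268, 0.135]
orientation: [-0.196, 3.135, -0.0]
ft_force: [0.9, 0.1, -2.4]
gripper_width: 0.0261
finger_force: 45.0
```

Call:
{"fn": "play_rows", "kwargs": {"fingers": [0,0,0,0,0], "xyz": [[0,0,0.003],[0,0,0.003],[0,0,0.001],[0,0,0],[0,0,0]], "spin": [0,0,0,0,0], "force": 8}}

```text
time: 18.6
eef_pos: [0.5588, 0.0268, 0.1279]
orientation: [-0.197, 3.135, -0.0]
ft_force: [0.0, -0.3, -1.1]
gripper_width: 0.0258
finger_force: 8.0
```

Call:
{"fn": "play_rows", "kwargs": {"fingers": [0,0,0,0,0,0], "xyz": [[0,0,0.003],[0,0,0.003],[0,0,0.003],[0,0,0.003],[0,0,0],[0,0,0]], "spin": [0,0,0,0,0,0], "force": 4}}

```text
time: 19.35
eef_pos: [0.5585, 0.0269, 0.1157]
orientation: [0.196, -3.135, -0.0]
ft_force: [-1.1, 0.4, -1.8]
gripper_width: 0.0262
finger_force: 4.0
```

```bash
python3 - <<'E'
from h import *
go([])
E
```

```text
t 19.35 pos [0.5585 0.0269 0.1157] line -3.0164 tilt z [-0.001  0.    -1.   ] spin 0 F [-1.1  0.4 -1.8] w 0.0262 q [-0.06  0.52  1.62 -0.    1.   -1.75]
```

Call:
{"fn": "play_rows", "kwargs": {"fingers": [0,0,0,0,0,0,0,0,0], "xyz": [[0,0,0.004],[0,0,0.004],[0,0,0.004],[0,0,0.004],[0,0,0.004],[0,0,0.004],[0,0,0.002],[0,0,0],[0,0,0]], "spin": [0,0,0,0,0,0,0,0,0], "force": 3}}

```text
time: 20.48
eef_pos: [0.5585, 0.0269, 0.0897]
orientation: [0.196, -3.135, -0.0]
ft_force: [2.0, 1.4, -0.0]
gripper_width: 0.0258
finger_force: 3.0
```

```bash
python3 - <<'E'
from h import *
go([])
s=env.camera("side");np.save("pre.npy",s["img"])
g=cv2.cvtColor(s["img"],cv2.COLOR_RGB2GRAY)
# expected pixel of hook tip / loop; ascii look at the region
c=crop(s,285,150,34,34,1);m=cv2.cvtColor(c,cv2.COLOR_BGR2GRAY)
ch=" .:-=+*#%@"
print("tip",proj(s,W((-.015,HY,.231))),"seat",proj(s,W((.01,HY,.205))))
for r in m: print("".join(ch[min(9,v//26)]*2 for v in r))
E
```

```text
t 20.48 pos [0.5585 0.0269 0.0897] line -3.0164 tilt z [-0.001  0.    -1.   ] spin 0 F [ 2.   1.4 -0. ] w 0.0258 q [-0.06  0.56  1.64 -0.    0.94 -1.75]
tip (np.float64(299.7201054530047), np.float64(161.19468155685962)) seat (np.float64(305.8271857013546), np.float64(165.67602094272368))
**++++++++++++++**##%%%%%%%%%%**++====--======--====----============
******++++++++++++****##%%%%%%%%%%**++==--==========--==--====--====
****++******++++++++++****##%%%%%%%%%%**++==========--==============
########%%##****++++++++++****##%%%%%%%%%%**++========--==--======--
##%%%%%%%%%%%%##****++++++++++++**##%%%%%%%%%%**==============--====
%%%%%%%%%%%%%%%%%%##**++++++++++++****##%%%%%%%%%%**============----
%%%%%%%%%%%%%%%%%%%%%%##**++++++++++++****##%%%%%%%%##++====--==--==
%%%%%%%%%%%%%%%%%%%%%%%%%%****++++++++++++****##%%%%%%%%##++========
%%%%%%%%%%%%%%%%%%%%%%%%%%%%%%****++++++++++++****##%%%%%%%%##++====
##%%%%%%%%%%%%%%%%%%%%%%%%%%%%%%%%****++++++++==++**##%%%%%%%%%%##++
######%%%%%%%%%%%%%%%%%%%%%%%%%%%%%%%%##**++++======++**##%%%%%%%%%%
**########%%%%%%%%%%%%%%%%##**##%%%%%%%%%%**++====+
[... 835 characters left out ...]
##########
==++====----------------------------------====++**%%%%########**####
++####++==--------------------------------------==**######**########
++%%%%##**====----------------------------------==**################
++%%%%%%####++==--------------------------------==**##########**####
++%%%%%%%%%%**++======--------------------------==**##########**####
++%%%%%%%%##++******++====----------------------==**################
++%%%%%%%%**++**######**++==--------------------==**######**##**####
==##%%%%##++**##%%########**====----------------==**####****########
--==**##++++**%%########%%%%##++====------------==**##########**####
----==++++**##########%%%%%%%%%%##++==----------==**##########****##
```

Call:
{"fn": "play_rows", "kwargs": {"fingers": [0.35,0.5,0.7,0.7,0.7,0.7,0.7,0.7], "xyz": [[0,0,0],[0,0,0],[0,0,0],[0,0,0],[0,0,0],[0,0,0],[0,0,0],[0,0,0]], "spin": [0,0,0,0,0,0,0,0]}}

```text
time: 21.52
eef_pos: [0.5588, 0.0269, 0.0898]
orientation: [0.197, -3.135, 0.0]
ft_force: [-0.8, 0.7, -1.3]
gripper_width: 0.0639
finger_force: 0.0
```

Call:
{"fn": "play_rows", "kwargs": {"fingers": [0.7,0.7,0.7,0.7,0.7,0,0,0,0,0,0,0], "xyz": [[0.02,0,0],[0.03,0,0],[0.03,0,-0.02],[0,0,-0.04],[0,0,-0.04],[0,0,-0.04],[0,0.03,-0.03],[0,0.04,0],[0,0.04,0],[0,0.04,0],[0,0.04,0],[0,0,0]], "spin": [0,0,0,0,0,0,0,0,0,0,0,0], "force": 30}}

```text
time: 23.02
eef_pos: [0.4552, 0.2074, 0.2598]
orientation: [0.201, -3.135, -0.001]
ft_force: [0.1, 0.3, -0.6]
gripper_width: 0.0003
finger_force: 0.0
```

```bash
python3 - <<'E'
from h import *
p=env.get_state()["eef_pos"];e=cab(p);go([]);print(e)
s=env.camera("side");t=env.camera("top")
for z in(.205,.19,.13,.05,.02):print(z,np.round(proj(s,W((.0,HY,z))),1))
ch=" .:-=+*#%@"
hsv=cv2.cvtColor(s["img"],cv2.COLOR_RGB2HSV)
# handle colour: ascii of saturation*darkness
c=s["img"][150:250:2,270:340].astype(int)
print("side: B=brown handle, M=metal grey-bright")
for r in c:
    print("".join("B" if (p[0]<190 and p[0]-p[2]>55 and p[2]<100) else ("M" if p.max()-p.min()<25 and p.max()>110 else ("." if p.max()<90 else "-")) for p in r))
E
```

```text
t 23.02 pos [0.4552 0.2074 0.2598] line -3.0136 tilt z [-0.  0. -1.] spin 0 F [ 0.1  0.3 -0.6] w 0.0003 q [ 0.31  0.27  1.58  0.    1.29 -1.39]
[-0.219487    0.08538703  0.2597721 ]
0.205 [303.4 167. ]
0.19 [303.3 171.4]
0.13 [303.1 188.5]
0.05 [302.9 210. ]
0.02 [302.8 217.7]
side: B=brown handle, M=metal grey-bright
-MMMMMMMMMMMMMM----------------MMMMMMMMMMMMMMMMMMMMMMMMMMMMMMMMMMMMMMM
-----MMMMMMMMMMMMM-----------------MMMMMMMMMMMMMMMMMMMMMMMMMMMMMMMMMMM
--------MMMMMM-------------------------MMMMMMMMMMMMMMMMMMMMMMMMMMMMMMM
-----B-------------------------------------MMMMMMMMMMMMMMMMMMMMMMMM---
-----------------------------------------------MMMMMMMMMMMMMMMM-------
------------B------------------------MMMMM---------MMMMMMMMM----------
---------------BB------------MM-----MMMMMMMMMM---------M--------------
--------------------B--------MM----MMMMMM-MMMM------------------------
--BB-------------------B--------MMMMM---MM----------------------------
------B--------------------B---------M---M----------------------------
---------BB--------------------B--------------------------------------
[... 2069 characters left out ...]
---------------------------B---------------------------------
--------BB-B------------------------B---------------------------------
-----------B--B---------------------B---------------------------------
--------------B--B------------------B-B-------------------------------
-----------------B--B---------------B---------------------------------
--------------------B--B------------B---------------------------------
-----------------------B--B---------B---------------------------------
--------------------------B--B------B-B-------------------------------
-----------------------------B--B---B-B-------------------------------
--------------------------------B--B--B-------------------------------
```

The side-view pixels show the handle as a vertical dark bar at u≈304, v 186–214, straight below the hook, so it is hanging. Now I'll shut the door.

Call:
{"fn": "play_rows", "kwargs": {"fingers": [0,0,0,0,0,0,0,0,0,0,0,0], "xyz": [[0,0.036,0],[0,0.036,0],[0,0.036,0],[0,0.037,0],[0,0,0.035],[0,0,0.035],[-0.025,0,0],[-0.025,0,0],[-0.027,0,0],[0,0,0],[0,0,0],[0,0,0]], "spin": [0,0,0,0,0,0,0,0,0,0,0,0]}}

```text
time: 24.62
eef_pos: [0.5135, 0.3584, 0.1899]
orientation: [0.196, -3.135, 0.0]
ft_force: [0.3, -0.4, -0.8]
gripper_width: 0.0008
finger_force: 0.0
```

Call:
{"fn": "play_rows", "kwargs": {"fingers": [0,0,0,0,0,0,0,0,0,0,0,0,0,0,0], "xyz": [[0,-0.015,0],[0,-0.015,0],[0,-0.015,0],[0,-0.018,0],[0,-0.018,0],[0,-0.018,0],[0,-0.018,0],[0,-0.018,0],[0,-0.018,0],[0,-0.018,0],[0,-0.018,0],[0,-0.018,0],[0,-0.016,0],[0,-0.01,0],[0,0,0]], "spin": [0,0,0,0,0,0,0,0,0,0,0,0,0,0,0]}}

```text
time: 26.5
eef_pos: [0.5434, 0.127, 0.1898]
orientation: [-0.195, 3.135, -0.0]
ft_force: [0.7, 1.3, 0.7]
gripper_width: 0.0004
finger_force: 0.0
```

```bash
python3 - <<'E'
from h import *
p=env.get_state()["eef_pos"];e=cab(p);go([W((-.142,-.0145,.19))]);print(e)
E
```

```text
t 26.5 pos [0.5434 0.127  0.1898] line -3.0172 tilt z [ 0. -0. -1.] spin 0 F [0.7 1.3 0.7] w 0.0004 q [ 0.12  0.43  1.54 -0.    1.17 -1.57]
[0.5445 0.1179 0.19  ] -> tool shift [-0.     -0.0091 -0.0002] norm 0.009
[-0.14199873 -0.00538422  0.18984107]
```

Push slowly until the stop shows in the force.

Call:
{"fn": "play_rows", "kwargs": {"fingers": [0,0,0,0,0,0], "xyz": [[0,-0.003,0],[0,-0.003,0],[0,-0.003,0],[0,-0.001,0],[0,0,0],[0,0,0]], "spin": [0,0,0,0,0,0]}}

```text
time: 27.25
eef_pos: [0.5443, 0.1191, 0.1899]
orientation: [-0.197, 3.135, 0.003]
ft_force: [-1.3, 11.4, -0.4]
gripper_width: 0.0003
finger_force: 6.7
```

Call:
{"fn": "play_rows", "kwargs": {"fingers": [0,0,0,0], "xyz": [[0,-0.001,0],[0,-0.001,0],[0,0,0],[0,0,0]], "spin": [0,0,0,0]}}

```text
time: 27.75
eef_pos: [0.5443, 0.1189, 0.1899]
orientation: [-0.198, 3.135, 0.008]
ft_force: [-2.1, 28.5, -0.2]
gripper_width: 0.0004
finger_force: 14.1
```

The stop is firm, 28 N at the expected place. Retreat and verify.

Call:
{"fn": "play_rows", "kwargs": {"fingers": [0,0,0,0,0,0,0,0,0,0,0,0], "xyz": [[0,0.01,0],[0,0.02,0],[0.03,0,0],[0.04,0.02,-0.02],[0.03,0.04,-0.02],[0,0.05,0],[0,0.05,0],[0,0.05,0],[0,0.05,0],[0,0,0],[0,0,0],[0,0,0]], "spin": [0,0,0,0,0,0,0,0,0,0,0,0]}}

```text
time: 29.25
eef_pos: [0.4092, 0.3902, 0.2299]
orientation: [0.195, -3.135, 0.001]
ft_force: [0.5, 0.4, -0.4]
gripper_width: 0.0007
finger_force: 0.0
```

```bash
python3 - <<'E'
from h import *
go([])
a=env.camera("side");b=env.camera("side")
for d in(0,.005):print("door L edge",np.round(proj(a,W((-.087,-.001+d,.12))),1),"R",np.round(proj(a,W((-.087,-.207+d,.12))),1),"bar",np.round(proj(a,W((-.135,-.034+d,.18))),1))
g=cv2.cvtColor(a["img"],cv2.COLOR_RGB2GRAY).astype(int)
v=round(proj(a,W((-.135,-.034,.18)))[1]);print("bar row",v,g[v,225:262].tolist())
v=190;print("handle row190 u290-315",a["img"][190,290:316].tolist());print("row205",g[205,290:316].tolist())
print("moving?",np.abs(a["img"].astype(int)-b["img"])[160:220,285:320].max())
ring=g[160:176,292:318]
for r in ring:print(r.tolist())
E
```

```text
t 29.25 pos [0.4092 0.3902 0.2299] line -3.0173 tilt z [-0. -0. -1.] spin 0 F [ 0.5  0.4 -0.4] w 0.0007 q [ 0.66  0.39  1.47 -0.    1.27 -1.04]
door L edge [257.6 188.7] R [306.8 219.1] bar [251.5 182.9]
door L edge [256.5 188. ] R [305.5 218.3] bar [250.3 182.1]
bar row 183 [175, 180, 185, 191, 214, 216, 230, 230, 231, 229, 231, 232, 231, 229, 228, 225, 225, 219, 150, 113, 110, 114, 114, 120, 123, 118, 99, 123, 161, 191, 190, 170, 120, 145, 170, 193, 193]
handle row190 u290-315 [[128, 112, 85], [114, 101, 77], [112, 99, 79], [111, 97, 76], [109, 99, 76], [111, 98, 78], [109, 97, 78], [109, 99, 77], [113, 101, 79], [122, 109, 85], [140, 122, 93], [170, 144, 109], [211, 177, 130], [220, 186, 138], [126, 114, 96], [109, 106, 95], [126, 118, 102], [118, 97, 71], [115, 93, 65], [136, 111, 78], [219, 179, 125], [229, 193, 137], [228, 190, 134], [226, 188, 134], [220, 179, 128], [219, 178, 126]]
row205 [206, 208, 208, 208, 205, 205, 205, 206, 208, 211, 215, 216, 215, 181, 115, 106, 117, 98, 100, 128, 185, 196, 197, 191, 191, 184]
moving? 9
[228, 229, 230, 231, 230, 230, 226, 216, 220, 227,
[... 1270 characters left out ...]
, 97, 98, 104, 113, 137, 171, 190, 196, 200, 198, 227, 239, 226, 198, 205, 229, 234, 231, 225, 224, 222]
[94, 91, 93, 90, 95, 98, 97, 95, 100, 105, 116, 155, 189, 191, 196, 206, 223, 214, 207, 228, 230, 227, 227, 224, 212, 197]
[95, 96, 92, 92, 92, 94, 95, 95, 98, 96, 99, 107, 122, 152, 189, 198, 208, 215, 225, 225, 223, 223, 222, 211, 191, 189]
[92, 93, 92, 96, 95, 92, 92, 96, 98, 99, 99, 98, 99, 110, 136, 177, 197, 208, 224, 225, 220, 206, 194, 192, 187, 187]
[95, 96, 94, 94, 97, 92, 93, 90, 94, 92, 96, 99, 100, 99, 102, 120, 144, 184, 218, 214, 199, 189, 188, 188, 186, 186]
[99, 97, 99, 100, 94, 92, 95, 93, 93, 95, 92, 97, 96, 95, 94, 100, 105, 124, 179, 195, 194, 190, 185, 189, 187, 187]
```

The loop ring shows around the shank, at u 306–312 and v 160–172. The handle is vertical below it and still, and the door is against its stop. I'll hand the job in.

```bash
python3 -c "
from workcell import env
print(env.close_job())"
```

```text
the job is handed in; nothing more can be done
None
```

The job is handed in at about 29 s of the 72 s limit. The scraper hangs by its loop on the hook with the handle down, and the door is shut against its stop. After the picture limit was used up, I confirmed this from image pixel values and contact force, not by eye.

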